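Check-weigh a lock order as one square column

TASK

Zero the empty scale with its small key, then stack all the closed cartons on the middle of its pan in one square column, lying flat with their edges lined up and their long sides parallel to the scale's front edge, every long carton below any short one. Find the one long-shackle padlock among the locks in the blue bin, lay it flat on the middle of the column, and with the whole order standing on the scale press the large print key. Leave the other locks in the bin and the other things on the bench as they are.

Things in the scene. Friction and masses are not known exactly. Their poses are not given: they have to be found in the camera images.
- scale: grey bench scale, fixed, 280 mm deep (its x) by 210 wide (its y), turned a little from start to start; origin at the centre of its underside on the bench. Its x axis points away from its console and keys towards the pan; its y axis runs along its front edge, to the left as the robot sees it. Console top 48 mm above the bench.
- pan (a point): centre of the steel weighing pan's top face, 64 mm above the bench; pan 195 mm (scale x) by 215 mm (scale y), rigid and level
- zero_key (a joint): zero key of the scale, the smaller key (22 mm across), at the left end of the console as the robot sees it (scale +y side): spring push key, 0 = up, 0.005 m = fully pressed, about 4 N; it springs back
- zero_key_top (a point): middle of the zero key's top face; it is pressed straight down
- print_key (a joint): print key of the scale, the larger key (34 mm across), at the right end of the console (scale -y side): spring push key, 0 = up, 0.005 m = fully pressed, about 4 N; it springs back
- print_key_top (a point): middle of the print key's top face; it is pressed straight down
- bin: open blue plastic picking bin, fixed, 256 x 256 mm outside, 65 mm high, walls and floor 4 mm; origin at the centre of its underside, z up. Six mixed locks and fittings lie flat in it.
- long_lock: the long-shackle padlock, the only one in the bin: brass block 50 (x) by 46 (y) by 24 mm (z) with a long U-shaped steel shackle of 8 mm bar reaching 63 mm beyond the block towards the padlock's +x; 113 mm long overall, lies flat, about 0.3 kg. Origin at the middle of the overall length and of the 24 mm thickness.
- long_lock_block (a point): centre of that padlock's brass block, 31.5 mm from its origin towards its -x; the block is gripped across its 46 mm (y)
- long_1: long closed carton, taped, brown cardboard, 140 (x) by 64 (y) by 30 mm (z), 0.25 to 0.5 kg; lies flat (z up at the start; either large face may be down); origin at its centre; may be absent. Rigid: gripped across its y width from above.
- long_2: long closed carton, taped, brown cardboard, 140 (x) by 64 (y) by 30 mm (z), 0.25 to 0.5 kg; lies flat (z up at the start; either large face may be down); origin at its centre; may be absent. Rigid: gripped across its y width from above.
- long_3: long closed carton, taped, brown cardboard, 140 (x) by 64 (y) by 30 mm (z), 0.25 to 0.5 kg; lies flat (z up at the start; either large face may be down); origin at its centre; may be absent. Rigid: gripped across its y width from above.
- short_1: short closed carton, taped, brown cardboard, 105 (x) by 56 (y) by 28 mm (z), 0.17 to 0.35 kg; lies flat (z up at the start; either large face may be down); origin at its centre; may be absent. Rigid: gripped across its y width from above.
- short_2: short closed carton, taped, brown cardboard, 105 (x) by 56 (y) by 28 mm (z), 0.17 to 0.35 kg; lies flat (z up at the start; either large face may be down); origin at its centre; may be absent. Rigid: gripped across its y width from above.
- lock_1: ordinary short-shackle padlock in the bin: the same 50 x 46 x 24 mm brass block, but a shackle reaching only 32 mm; origin at mid length and mid thickness
- lock_2: ordinary short-shackle padlock in the bin: the same 50 x 46 x 24 mm brass block, but a shackle reaching only 32 mm; origin at mid length and mid thickness
- lock_3: ordinary short-shackle padlock in the bin: the same 50 x 46 x 24 mm brass block, but a shackle reaching only 32 mm; origin at mid length and mid thickness
- disc_lock: round steel disc lock, 62 mm across, 24 mm thick, in the bin; origin at its centre
- hasp: flat steel hasp, 106 x 38 mm, in the bin; origin 8 mm above its underside
- tape: loose roll of tape, 96 mm across, 48 mm high, on the bench; origin at its underside
- screwdriver: loose screwdriver, 200 mm, on the bench beyond the scale; origin at its underside
- grease: loose amber grease bottle, 48 mm across, 130 mm high, standing beyond the cartons; origin at its underside
Not all that is in view belongs to the job. Leave any purple look-alike of the long_3 alone.

How it is judged:
By the outcome, as a careful person would: the job done as asked, in the order asked, and still so for the second after the job is handed in, with the robot touching nothing.
Of long_1, long_2, long_3, short_1, short_2 only 3 to 5 are there at a start; the rules pass over those that are not, and their reading is None.
At some moment in a run one of long_1, long_2, long_3, short_1, short_2, long_lock may be knocked a few centimetres aside while the robot is not near it.
It also fails if it takes over 210 s, if anything falls off the work surface, if the arm or the gripper's body presses on something with over 40 N, if the wrist force passes 120 N, or if a joint passes its speed limit or range.

ROBOT

A 6-joint arm with a two-finger parallel gripper is mounted at the origin on the work surface. World frame = base frame: x ahead of the robot, y to its left, z up, the work surface at z = 0. Lengths are in m, angles in rad, forces in N, time in s.
With the tool pointing down it reaches from about 0.35 to 0.85 m from the base axis. Payload 8.1 kg.
Tool frame: the origin (TCP) lies on the centre line of the jaws, within the pads' length; the fingertips stand 25 mm ahead of it and the grasp point (between the pads) lies 6 mm ahead of it (tip_reach is the distance from the TCP to the fingertips, in m); z points along the fingers, y is the direction in which the jaws open and shut (so a half turn about z gives the same grasp; the last joint's range is limited). The gripper opens to 93 mm and grips with 3 to 60 N. Pads are 15 mm wide; open, the fingers measure 128 mm over their backs; the gripper's body (75 mm by 188 mm) begins 65 mm behind the grasp point.
Start: joints at [-1.211, 0.13, 1.488, -0, 1.523, -0.085], TCP at [0.258, -0.542, 0.244] pointing down, gripper open.
Joint ranges: [-2.96, 2.96], [-0.89, 2.26], [0.02, 2.5], [-1.34, 4.48], [0, 2.73], [-2.66, 2.66]. Speed limits (rad/s): [2.39, 2.39, 2.79, 3.14, 3.14, 3.14].

INTERFACE

Orientations are given as a rotation vector (axis times angle).
In Python, from plant import * gives the robot as it stands. Calls block until the motion is done:
- reach(position, orientation): joint-space move of the TCP to a pose.
- line_to(position, rotation=None, speed=0.15, threshold=None): straight line of the TCP; rotation=None keeps the orientation; speed is the mean speed in m/s. With threshold (N) it stops when the force on the tool has changed by that much, and returns True; else False.
- move_j(angles): joint-space move.
- grip(opening, force=None): finger opening in m; force is the grip in N (None keeps the last); returns when the fingers have stopped.
- pause(seconds).
- ik(position, orientation): joint angles nearest the present ones, or None.
- get_obs(): the state.
- snapshot(name): name is "scene" or "top"; returns a dict with "frame" (384x512x3 uint8, red, green, blue), "fovy" (degrees; the focal length in pixels is half the picture's height over the tangent of half this angle, whatever the lens; pixels are square), "cx", "cy" (the principal point, pixels), "k1" (the pictures are not rectified: a ray, as slopes to the right and down, at radius r is drawn at 1 + k1 r^2 times it, then the intrinsics apply), "R" (3x3) and "t" (3): a world point X has camera coordinates R X + t. Camera axes: x right, y down, z forward; pixel columns grow to the right and rows downward; lengths in m; the calibration is good to about 2 mm. A picture is of the moment at which its call begins. There is no depth.
A pose or a line that the arm cannot do raises Unreachable and nothing moves.
- finish_job(): hands the job in, once; it reports no verdict.
The state is a dict: "clock": time; "joint_pos": joint angles; "qvel": joint speeds; "tau": joint torques, N m; "ee_pos": TCP position; "ee_rot": TCP orientation; "force": force on the tool from outside, world axes, zero at the start; "moment": the same for the moment, N m; "width": finger opening in m.
Only numpy, scipy, OpenCV 4.12 (cv2) and the standard library are available. Lean on these libraries where they do the work, as an engineer would, in place of code of your own. Each camera call takes 0.05 s, during which the arm holds its last target.

## Working session

There is one attempt and no reset: what is moved stays moved. The work goes in short steps, each a Python script; the robot and the scene stay as the last script left them, time stands still between calls to the robot, and variables do not carry over. Pictures are saved under pics/ and viewed, and the job is handed in when it is done.

```bash
ls; mkdir -p pics; python3 - <<'E'
from plant import *
import cv2
for n in ("scene","top"):
    s=snapshot(n); f=s["frame"]; cv2.imwrite(f"pics/{n}0.png",cv2.resize(f[:,:,::-1],(800,600),interpolation=cv2.INTER_CUBIC))
    print(n,s["fovy"],s["cx"],s["cy"],s["k1"],s["R"],s["t"])
print(get_obs())
E
```

```text
pics
scene 50.567446934867775 244.95701456188328 190.70193874399408 -0.07732947954470154 [[ 0.63116189  0.7754205  -0.01891325]
 [ 0.54283035 -0.45899723 -0.70331838]
 [-0.55404862  0.43364107 -0.71062335]] [-0.33840536 -0.23981635  1.4653384 ]
top 42.55493423674513 256.5142294046831 186.19855733516778 -0.15978227153305719 [[ 0.01284731 -0.99970847  0.02044331]
 [-0.9828516  -0.01638657 -0.18366878]
 [ 0.18395023 -0.01773309 -0.98277559]] [-0.02277469  0.55642497  1.19214511]
{'clock': 0.1, 'joint_pos': array([-1.21136981e+00,  1.31059469e-01,  1.48915174e+00,  2.13896427e-05,
        1.52302610e+00, -8.54320902e-02]), 'qvel': array([-0.00039961, -0.00143711, -0.00313502,  0.00067894,  0.0011543 ,
        0.00050439]), 'tau': array([ 1.35822203e-03, -5.61337280e+01, -4.93098772e+01,  7.71555793e-02,
        2.91281927e-02, -4.05317917e-05]), 'ee_pos': array([ 0.25804138, -0.54115551,  0.2427182 ]), 'ee_rot': array([-3.06260610e+00, -6.92672843e-01,  3.19404240e-04]), 'force': array([-0.69257395,  0.1209721 , -0.29299219]), 'moment': array([ 0.02070417,  0.00761536, -0.00507037]), 'width': 0.09312917737695071}
```

View pics/top0.png

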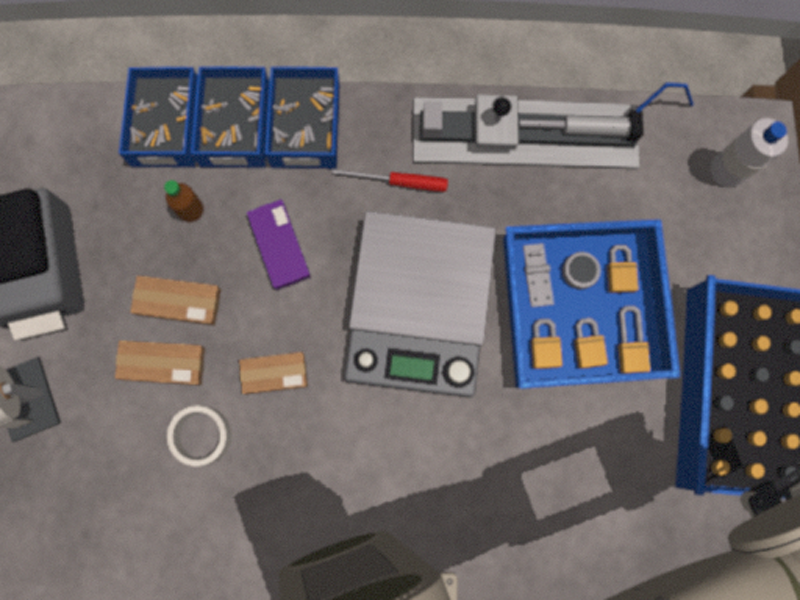

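View pics/scene0.png

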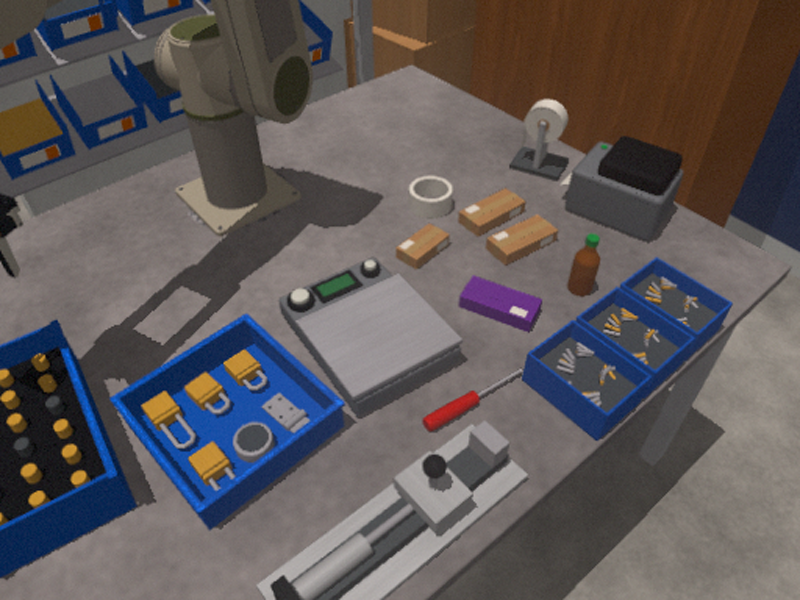

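```bash
cat > h.py <<'E'
from plant import *
import cv2, numpy as np
from scipy.spatial.transform import Rotation as Ro
def K(s):
    f=s["frame"].shape[0]/2/np.tan(np.radians(s["fovy"])/2)
    return np.array([[f,0,s["cx"]],[0,f,s["cy"]],[0,0,1.]])
def p2w(s,uv,z):
    uv=np.array(uv,float).reshape(-1,1,2)
    n=cv2.undistortPoints(uv,K(s),np.array([s["k1"],0,0,0.]))[:,0]
    d=np.c_[n,np.ones(len(n))]@s["R"]; c=-s["R"].T@s["t"]
    return c+d*((z-c[2])/d[:,2])[:,None]
def w2p(s,X):
    return cv2.projectPoints(np.array(X,float).reshape(-1,1,3),cv2.Rodrigues(s["R"])[0],s["t"],K(s),np.array([s["k1"],0,0,0.]))[0][:,0]
def crop(s,x0,y0,w,h,k,name,pts=None):
    im=cv2.resize(s["frame"][y0:y0+h,x0:x0+w,::-1],None,fx=k,fy=k,interpolation=cv2.INTER_CUBIC)
    if pts is not None:
        for p in pts:
            q=((np.array(p)-[x0,y0]+.5)*k-.5).round().astype(int); cv2.drawMarker(im,tuple(int(v) for v in q),(0,0,255),cv2.MARKER_CROSS,9,1)
    cv2.imwrite(f"pics/{name}.png",im)
def down(yaw): # tool down, tool y axis (jaw) at world yaw angle
    y=np.array([np.cos(yaw),np.sin(yaw),0]);z=np.array([0,0,-1.]);x=np.cross(y,z)
    return Ro.from_matrix(np.c_[x,y,z]).as_rotvec()
E
python3 - <<'E'
from h import *
s=snapshot("top")
crop(s,65,165,140,100,5,"c1"); crop(s,215,130,110,130,4,"c2"); crop(s,320,135,120,115,5,"c3")
# where is table z, view directions
print("cam",-s["R"].T@s["t"])
E
```

```text
cam [0.3278804  0.00749026 1.2742746 ]
```

View pics/c1.png

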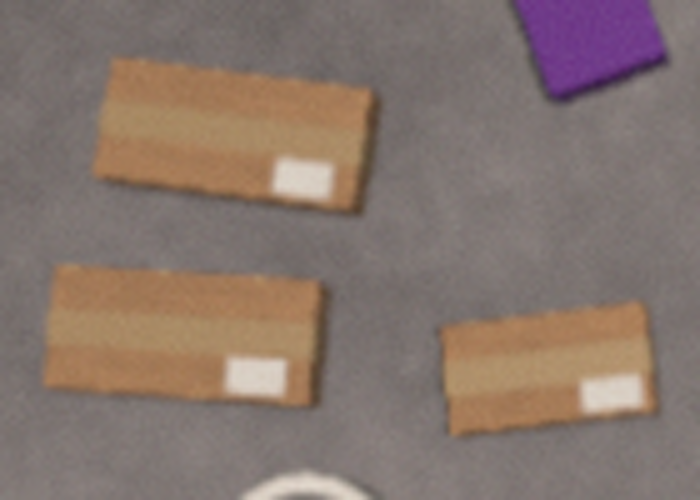

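View pics/c2.png

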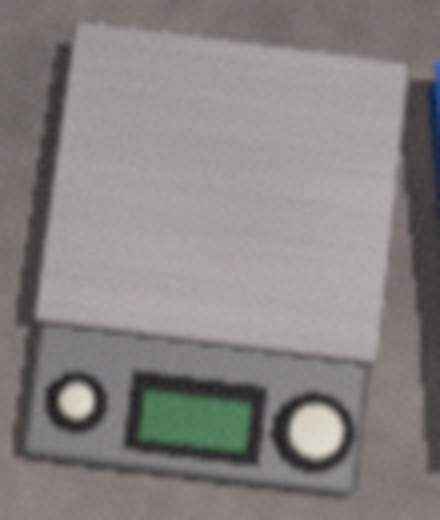

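View pics/c3.png

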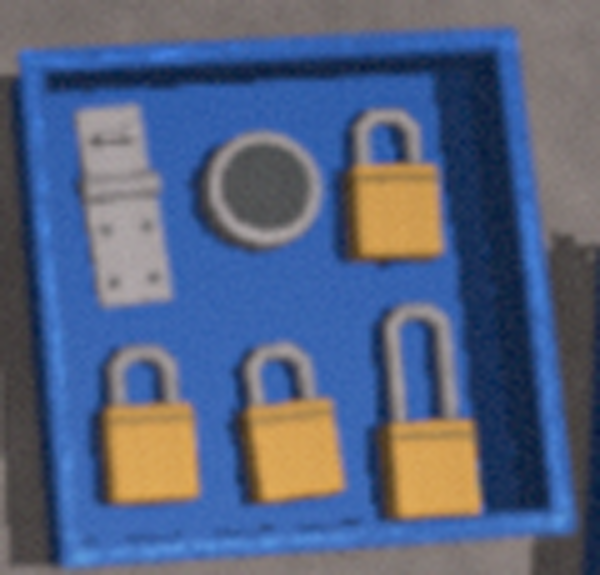

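```bash
cat >> h.py <<'E'
from scipy.optimize import least_squares
def fitrect(s,uv,L,W,z,yaw0):
    # uv: 4 corners; local order given by L,W signs (+,+),(+,-),(-,-),(-,+)
    w=p2w(s,uv,z)[:,:2]; loc=np.array([[1,1],[1,-1],[-1,-1],[-1,1]])*[L/2,W/2]
    def f(p):
        c,n=np.cos(p[2]),np.sin(p[2]); return (loc@np.array([[c,n],[-n,c]])+p[:2]-w).ravel()
    r=least_squares(f,[*w.mean(0),yaw0]); return r.x, r.fun.reshape(4,2)*1e3
def full(pts,x0,y0,k): return (np.array(pts,float)+.5)/k-.5+[x0,y0]
E
python3 - <<'E'
from h import *
np.set_printoptions(precision=4,suppress=True)
s=snapshot("top")
def go(n,pts,o,L,W,z,y):
    r,e=fitrect(s,full(pts,*o),L,W,z,y); print(n,r,np.degrees(r[2]),"res mm",e.round(1).tolist())
# local +x = world -y (image right), +y = world +x (image up): order (+,+)=TR,(+,-)=BR,(-,-)=BL,(-,+)=TL
c1=(65,165,5);h=-np.pi/2
go("longA",[(366,90),(352,209),(96,178),(112,60)],c1,.14,.064,.03,h)
go("longB",[(318,282),(310,402),(44,385),(58,266)],c1,.14,.064,.03,h)
go("short",[(645,303),(654,409),(452,433),(443,327)],c1,.105,.056,.028,h)
c2=(215,130,4)
# pan: scale x = image up; local +x=world +x: (+,+)=TL,(+,-)=TR,(-,-)=BR,(-,+)=BL
go("pan",[(77,24),(406,66),(374,360),(37,320)],c2,.195,.215,.064,0)
print("console BL,BR z.048",p2w(s,full([(24,456),(352,492)],*c2),.048))
print("keys",p2w(s,full([(77,401),(313,431)],*c2),.052))
c3=(320,135,5)
go("binout",[(20,48),(520,30),(578,530),(65,565)],c3,.256,.256,.065,0)
go("block",[(382,423),(479,420),(483,517),(387,515)],c3,.05,.046,.028,0)
print("shackle tip",p2w(s,full([(418,305)],*c3),.020))
E
```

```text
longA [ 0.5409  0.3618 -1.664 ] -95.33770773535313 res mm [[1.1, -2.7], [-0.5, -0.6], [-0.9, 2.7], [0.3, 0.6]]
longB [ 0.4369  0.381  -1.6067] -92.05532864460999 res mm [[1.4, -1.4], [-1.4, 0.0], [-1.3, 0.2], [1.2, 1.1]]
short [ 0.4239  0.1914 -1.436 ] -82.27456859308764 res mm [[0.9, -0.2], [-1.0, -1.5], [-0.9, 0.6], [1.0, 1.1]]
pan [ 0.578  -0.0494 -0.1095] -6.275087870967227 res mm [[2.0, 1.7], [2.2, -1.8], [-3.0, -2.3], [-1.3, 2.4]]
console BL,BR z.048 [[ 0.411   0.0725  0.048 ]
 [ 0.3915 -0.1313  0.048 ]]
keys [[ 0.4454  0.0402  0.052 ]
 [ 0.4288 -0.1066  0.052 ]]
binout [ 0.5436 -0.3261  0.0684] 3.918346518392848 res mm [[-3.6, -5.4], [-2.6, 4.3], [2.6, 4.5], [3.6, -3.5]]
block [ 0.4566 -0.4041  0.0127] 0.725733572042189 res mm [[1.1, -3.2], [-0.3, 3.2], [0.3, 2.8], [-1.1, -2.7]]
shackle tip [[ 0.5439 -0.4019  0.02  ]]
```

```bash
cat >> h.py <<'E'
def box(x,y,yaw,z0,L,W,H):
    c,n=np.cos(yaw),np.sin(yaw)
    return [[x+c*a*L/2-n*b*W/2,y+n*a*L/2+c*b*W/2,z0+hh*H] for hh in (0,1) for a,b in ((1,1),(1,-1),(-1,-1),(-1,1))]
def overlay(s,boxes,x0,y0,w,h,k,name):
    im=cv2.resize(s["frame"][y0:y0+h,x0:x0+w,::-1],None,fx=k,fy=k,interpolation=cv2.INTER_CUBIC)
    for B in boxes:
        q=((w2p(s,B)-[x0,y0]+.5)*k-.5).round().astype(np.int32)
        if len(q)==8:
            cv2.polylines(im,[q[:4]],True,(255,255,0),1);cv2.polylines(im,[q[4:]],True,(0,0,255),1)
        else: 
            for p in q: cv2.drawMarker(im,tuple(int(v) for v in p),(0,0,255),cv2.MARKER_CROSS,9,1)
    cv2.imwrite(f"pics/{name}.png",im)
E
cat > est.py <<'E'
from h import *
E_={"A":(.5409,.3618,-1.664,0,.14,.064,.03),"B":(.4369,.381,-1.6067,0,.14,.064,.03),"S":(.4239,.1914,-1.436,0,.105,.056,.028),
"pan":(.578,-.0494,-.1095,.058,.195,.215,.006),"bin":(.5436,-.330,.06,0,.256,.256,.065),"lk":(.4566,-.4075,.0127,.004,.05,.046,.024)}
E
python3 - <<'E'
from est import *
for n in("top","scene"):
    s=snapshot(n);b=[box(*v) for v in E_.values()]
    if n=="top":
        overlay(s,b,65,165,140,100,5,"o1");overlay(s,b,215,130,110,130,4,"o2");overlay(s,b,320,135,120,115,5,"o3")
    else:
        overlay(s,b,230,110,140,110,5,"o4");overlay(s,b,170,160,135,110,5,"o5");overlay(s,b,70,195,155,145,4,"o6")
E
python3 -c "
import cv2,numpy as np
for a,b,o in (('o1','o4','p1'),('o2','o5','p2'),('o3','o6','p3')):
    A=[cv2.imread(f'pics/{n}.png') for n in(a,b)]
    H=550;A=[cv2.copyMakeBorder(x,0,max(0,580-x.shape[0]),0,0,0) for x in A]
    print([x.shape for x in A])
"
```

```text
[(580, 700, 3), (580, 700, 3)]
[(580, 440, 3), (580, 675, 3)]
[(580, 600, 3), (580, 620, 3)]
```

View pics/o1.png

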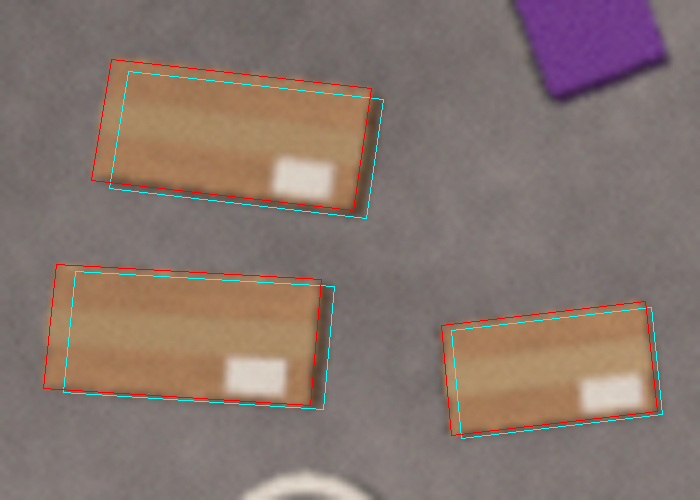

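View pics/o2.png

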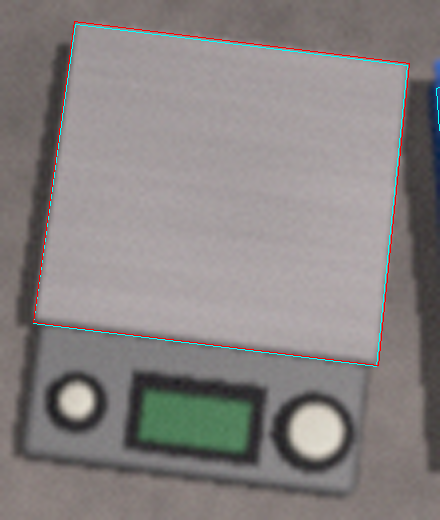

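View pics/o3.png

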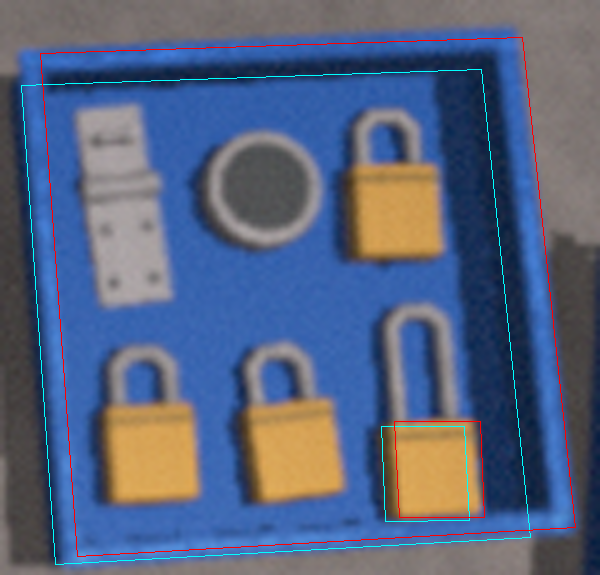

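View pics/o4.png

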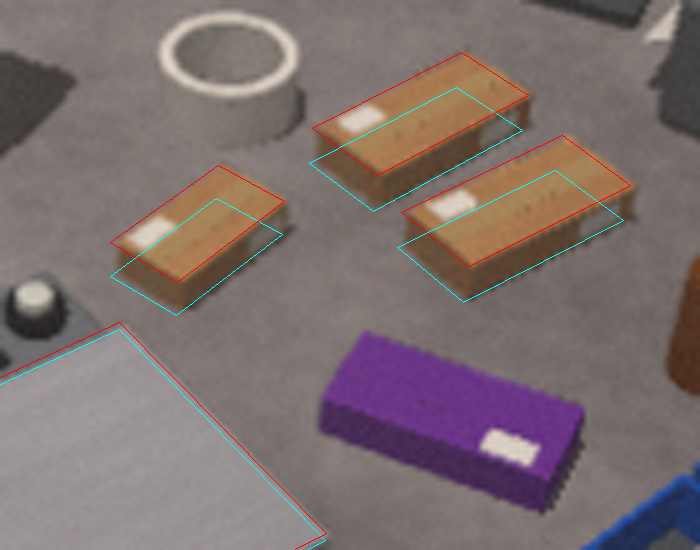

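View pics/o5.png

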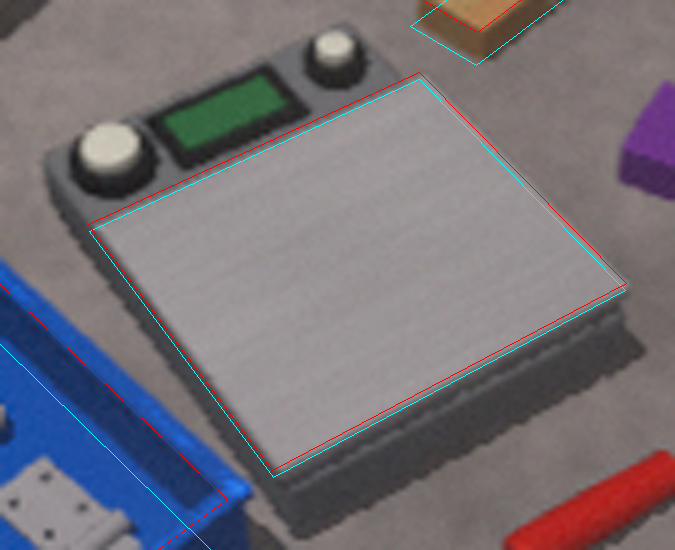

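View pics/o6.png

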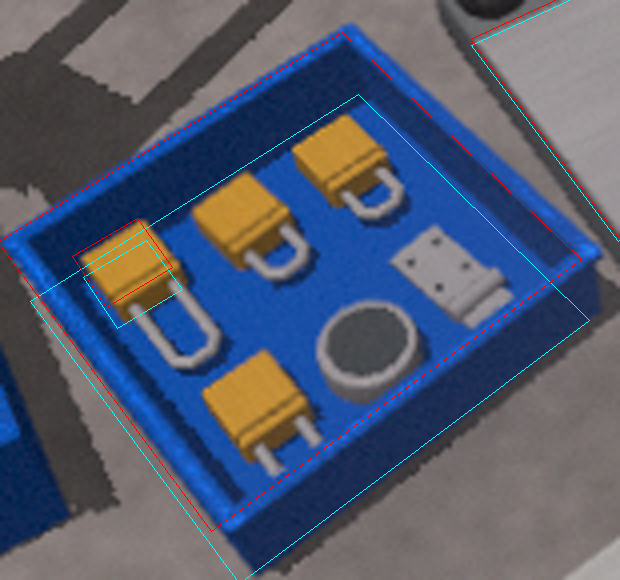

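```bash
python3 - <<'E'
from est import *
np.set_printoptions(precision=4,suppress=True)
t=snapshot("top");s=snapshot("scene")
def tri(a,b):
    d=[];c=[]
    for S,u in((t,a),(s,b)):
        p=p2w(S,[u],0.)[0];o=-S["R"].T@S["t"];v=p-o;d.append(v/np.linalg.norm(v));c.append(o)
    A=sum(np.eye(3)-np.outer(v,v) for v in d);B=sum((np.eye(3)-np.outer(v,v))@o for v,o in zip(d,c))
    X=np.linalg.solve(A,B);return X,[(w2p(S,[X])[0]-u) for S,u in((t,a),(s,b))]
print("zero",tri(full([(77,401)],215,130,4)[0],full([(333,46)],170,160,5)[0]))
print("print",tri(full([(313,431)],215,130,4)[0],full([(109,145)],170,160,5)[0]))
f=.64
print("tape",p2w(t,[(196*f,436*f)],.048),"grease cap",p2w(t,[(173*f,188*f)],.13),"base",p2w(t,[(192*f,212*f)],.0))
e=E_["pan"];R=np.array([[np.cos(e[2]),-np.sin(e[2])],[np.sin(e[2]),np.cos(e[2])]])
for p in((.4454,.0402),(.4288,-.1066)): print("key in pan frame",R.T@(np.array(p)-e[:2]))
print(get_obs()["clock"])
E
```

```text
zero (array([0.4448, 0.0411, 0.0664]), [array([-0.4905, -0.3287]), array([-0.4898,  0.0718])])
print (array([ 0.428 , -0.1046,  0.0659]), [array([-0.2632, -0.1525]), array([-0.2666,  0.0267])])
tape [[0.3184 0.3066 0.048 ]] grease cap [[0.7003 0.3462 0.13  ]] base [[0.6993 0.3476 0.    ]]
key in pan frame [-0.1416  0.0746]
key in pan frame [-0.1421 -0.0732]
0.4
```

```bash
cat >> h.py <<'E'
def best(pos,jaw):
    c=[]
    for k in(0,np.pi,-np.pi):
        o=down(jaw+k); q=ik(pos,o)
        if q is not None: c.append((abs(q[5]),o))
    return min(c,key=lambda v:v[0])[1]
def go(pos,jaw): 
    o=best(pos,jaw); reach(pos,o); return o
def st(m=""):
    o=get_obs(); print(m,round(o["clock"],2),o["ee_pos"].round(4),"F",o["force"].round(1),"w",round(o["width"],4))
def press(x,y,yaw,ztop=.066):
    grip(0.0,20); go([x,y,.17],np.pi/2+yaw); line_to([x,y,ztop+.025+.012],speed=.15); st("above")
    r=line_to([x,y,ztop+.025-.009],speed=.02,threshold=12); st("pressed %s"%r); pause(.2); st()
    line_to([x,y,.17],speed=.15)
E
python3 - <<'E'
from est import *
press(.4448,.0405,-.11); st()
s=snapshot("scene");cv2.imwrite("pics/z.png",cv2.resize(s["frame"][:,:,::-1],(800,600)))
s=snapshot("top");cv2.imwrite("pics/zt.png",cv2.resize(s["frame"][:,:,::-1],(800,600)))
E
```

```text
above 4.65 [0.4451 0.0402 0.1034] F [0.7 0.1 1. ] w 0.0004
pressed True 5.38 [0.4451 0.0405 0.0892] F [-3.2  0.7  7.6] w 0.0002
 5.58 [0.4451 0.0405 0.0892] F [-3.4  0.4  9.3] w 0.0006
 6.28 [0.4443 0.0405 0.1689] F [-0.2  0.  -0.4] w 0.0001
```

View pics/z.png

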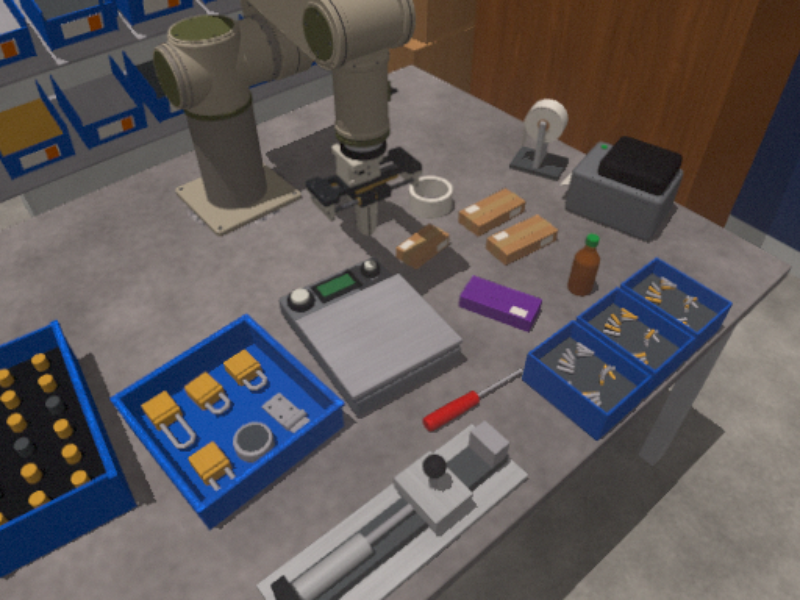

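```bash
python3 - <<'E'
from est import *
x,y=.4448,.0405
st()
line_to([x,y,.098],speed=.15)
for i in range(14):
    z=.096-.001*i
    line_to([x,y,z],speed=.02); o=get_obs(); print(round(z,4),o["ee_pos"].round(4),o["force"].round(1))
    if o["force"][2]>22: break
line_to([x,y,.17],speed=.2); st()
E
```

```text
6.38 [0.4438 0.0405 0.1683] F [0.1 0.9 0.1] w 0.0007
0.096 [0.4454 0.0405 0.0968] [-0.4  0.5 -0.4]
0.095 [0.4449 0.0405 0.0951] [ 0.  -0.1 -1. ]
0.094 [0.445  0.0405 0.0941] [0.8 0.  1.4]
0.093 [0.445  0.0405 0.0931] [ 0.9 -0.2  1.8]
0.092 [0.445  0.0405 0.0921] [ 0.6 -0.6  3.3]
0.091 [0.445  0.0405 0.0911] [ 0.7 -0.3  2. ]
0.09 [0.445  0.0405 0.0901] [0.  0.  3.7]
0.089 [0.445  0.0405 0.0892] [ 0.3 -0.3  5. ]
0.088 [0.4451 0.0405 0.089 ] [-3.5 -0.5 14.3]
0.087 [0.4452 0.0405 0.0889] [-8.   0.3 22.9]
 10.07 [0.4442 0.0405 0.1687] F [-0.1 -0.2 -0.8] w 0.0003
```

```bash
cat >> est.py <<'E'
PX,PY,PYAW=.578,-.0494,-.108
def pick(x,y,jaw,zb,op,force=30,lift=.25):
    grip(op,force); o=go([x,y,.16],jaw); line_to([x,y,zb+.028],speed=.2); st("at"); grip(0.0,force); st("gripped")
    line_to([x,y,lift],speed=.25); st("lifted")
def place(x,y,jaw,zs,op,lift=.27):
    go([x,y,zs+.12],jaw); line_to([x,y,zs+.028+.008],speed=.2)
    r=line_to([x,y,zs+.028-.003],speed=.03,threshold=5); st("placed %s"%r)
    grip(op); line_to([x,y,max(lift,zs+.1)],speed=.2); st()
def shots(n):
    for k in("top","scene"):
        s=snapshot(k); cv2.imwrite(f"pics/{k}_{n}.png",cv2.resize(s["frame"][:,:,::-1],(800,600),interpolation=cv2.INTER_CUBIC))
E
python3 - <<'E'
from est import *
pick(.4369,.381,-.036,0,.080)
place(PX,PY,PYAW,.064,.080)
reach([.45,.15,.3],down(0))
shots("b")
E
```

```text
at 14.06 [0.4371 0.3808 0.0279] F [-1.   0.3  0.5] w 0.0799
gripped 14.47 [0.4373 0.3812 0.0284] F [ 0.7 -0.7  1.4] w 0.0639
lifted 15.52 [0.436  0.3804 0.2476] F [-0.7 -1.1 -4.6] w 0.0636
placed True 18.12 [ 0.5795 -0.0496  0.0921] F [-0.3 -0.1  4.1] w 0.0641
 19.69 [ 0.5773 -0.0493  0.2683] F [-0.6 -0.6 -0.5] w 0.0798
```

View pics/top_b.png

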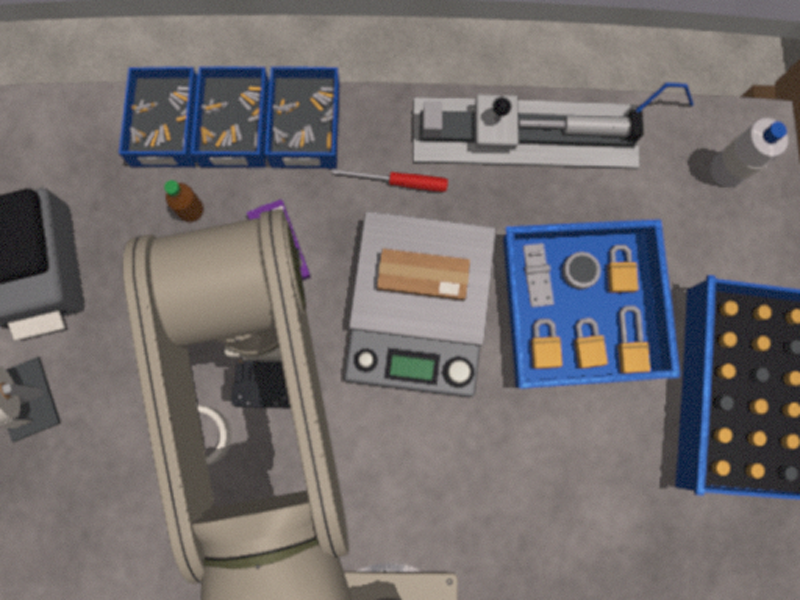

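View pics/scene_b.png

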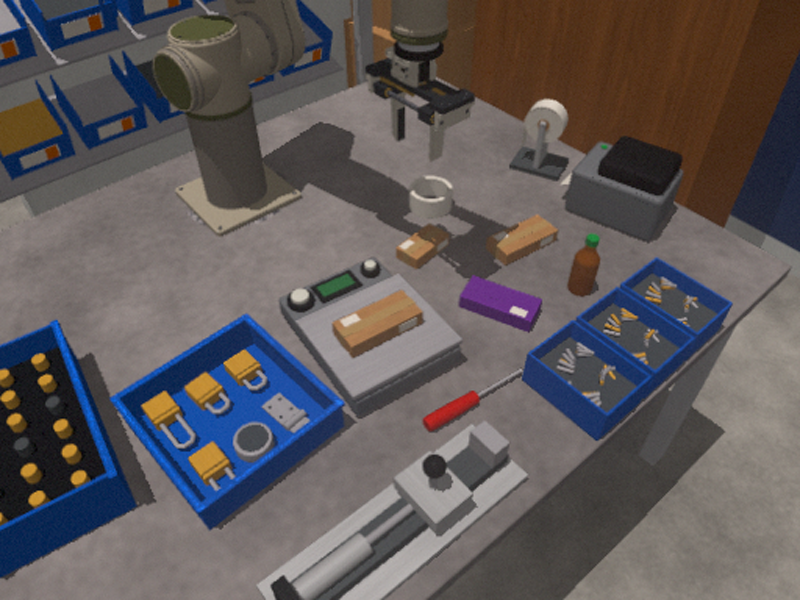

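```bash
python3 - <<'E'
from est import *
b=[box(PX,PY,PYAW-np.pi/2,.064,.14,.064,.03),box(*E_["pan"]),box(*E_["A"]),box(*E_["S"])]
overlay(snapshot("top"),b,220,130,105,120,5,"q1")
overlay(snapshot("scene"),b,180,110,185,150,4,"q2")
E
```

```text
(no output)
```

View pics/q1.png

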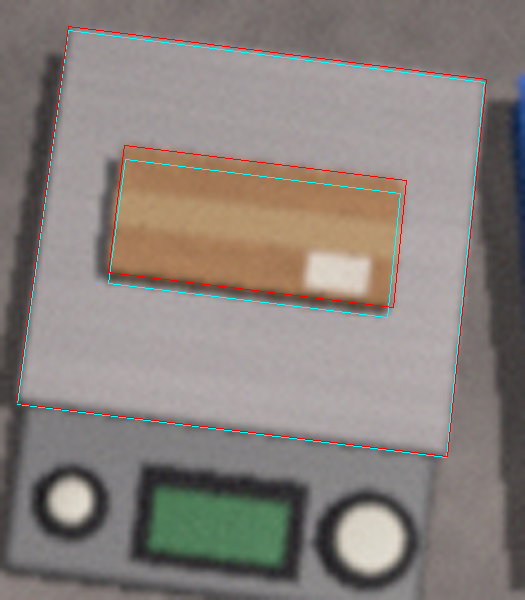

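View pics/q2.png

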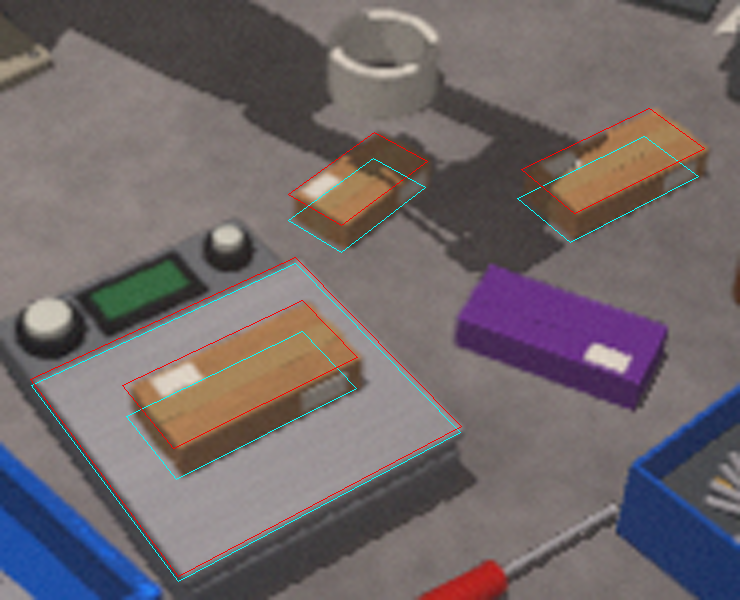

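```bash
python3 - <<'E'
from est import *
pick(.5415,.3620,-1.664+np.pi/2,0,.080)
place(PX,PY,PYAW,.094,.080,lift=.28)
pick(.4239,.1914,-1.436+np.pi/2,0,.072,lift=.28)
reach([.42,.25,.3],down(0))
shots("c")
b=[box(PX,PY,PYAW-np.pi/2,.094,.14,.064,.03),box(*E_["pan"])]
overlay(snapshot("top"),b,220,130,105,120,5,"r1")
overlay(snapshot("scene"),b,180,110,185,150,4,"r2")
E
```

```text
at 22.92 [0.5424 0.3619 0.0292] F [-0.4  0.2  0.4] w 0.0803
gripped 23.33 [0.5421 0.3622 0.0289] F [-0.2 -1.2  5.1] w 0.064
lifted 24.38 [0.5404 0.3615 0.2472] F [-1.1 -0.8 -4.8] w 0.0638
placed True 26.83 [ 0.5796 -0.0496  0.1226] F [ 0.8 -0.   3.4] w 0.0637
 28.3 [ 0.5774 -0.0493  0.2784] F [ 0.3  0.3 -0.5] w 0.0803
at 30.7 [0.4247 0.191  0.0283] F [ 0.1 -0.8  0.6] w 0.0723
gripped 31.12 [0.4246 0.1915 0.0286] F [ 1.2 -1.1  2.4] w 0.0555
lifted 32.27 [0.423  0.1911 0.278 ] F [-0.4 -0.9 -3.2] w 0.0562
```

View pics/r1.png

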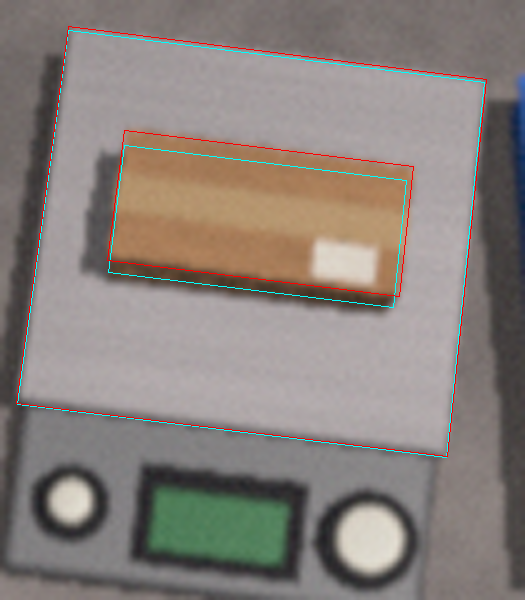

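View pics/r2.png

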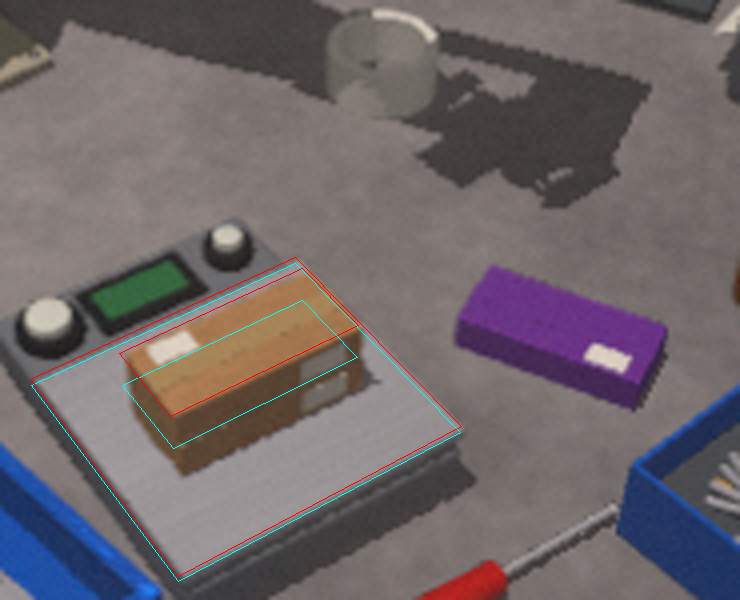

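View pics/scene_c.png

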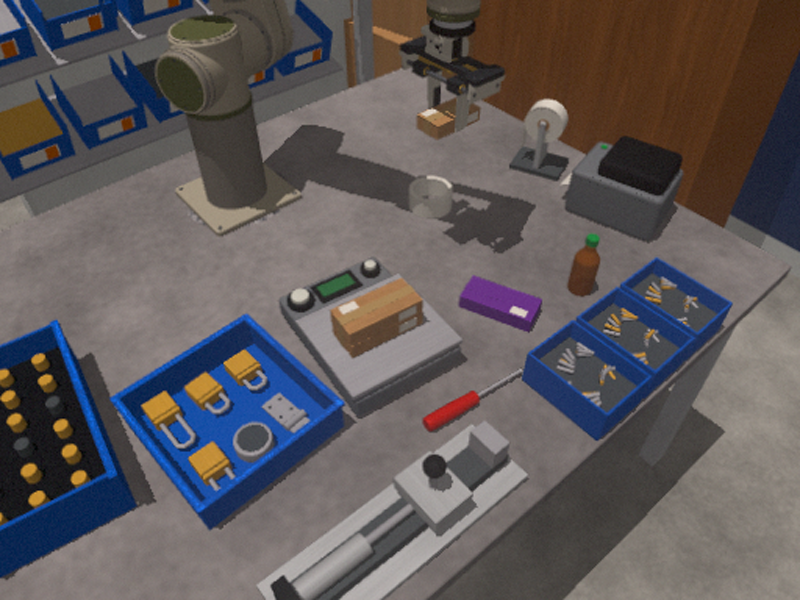

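```bash
python3 - <<'E'
from est import *
place(PX,PY,PYAW,.124,.072,lift=.28)
reach([.45,.15,.3],down(0)); shots("d")
b=[box(PX+.001,PY,PYAW-np.pi/2,.124,.105,.056,.028),box(.457,-.406,.02,.004,.05,.046,.024)]
t=snapshot("top");s=snapshot("scene")
overlay(t,b,220,130,105,120,5,"s1")
overlay(s,b,180,110,135,150,4,"s2")
overlay(t,b,320,135,120,115,5,"s3")
overlay(s,b,70,235,85,80,6,"s4")
E
python3 -c "
import cv2,numpy as np
for a,b,o in (('s1','s2','t1'),('s3','s4','t2')):
    A=[cv2.imread(f'pics/{n}.png') for n in(a,b)]
    A=[cv2.resize(x,(400,int(x.shape[0]*400/x.shape[1]))) if 0 else x for x in A]
    H=max(x.shape[0] for x in A);A=[cv2.copyMakeBorder(x,0,H-x.shape[0],0,0,0) for x in A]
    m=np.hstack(A);f=min(800/m.shape[1],600/m.shape[0],1);cv2.imwrite(f'pics/{o}.png',cv2.resize(m,None,fx=f,fy=f))
"
```

```text
placed True 35.05 [ 0.5794 -0.0496  0.1523] F [0.4 0.8 3.8] w 0.0556
 36.37 [ 0.5775 -0.0493  0.2785] F [ 0.7  0.3 -1. ] w 0.0718
```

View pics/t1.png

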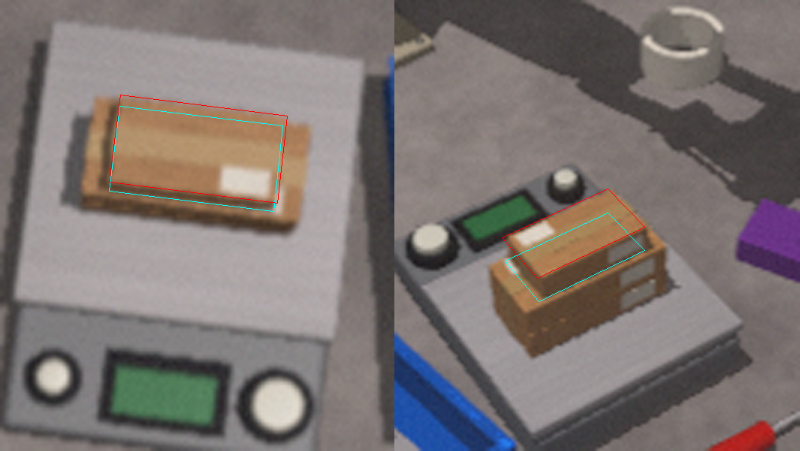

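View pics/t2.png

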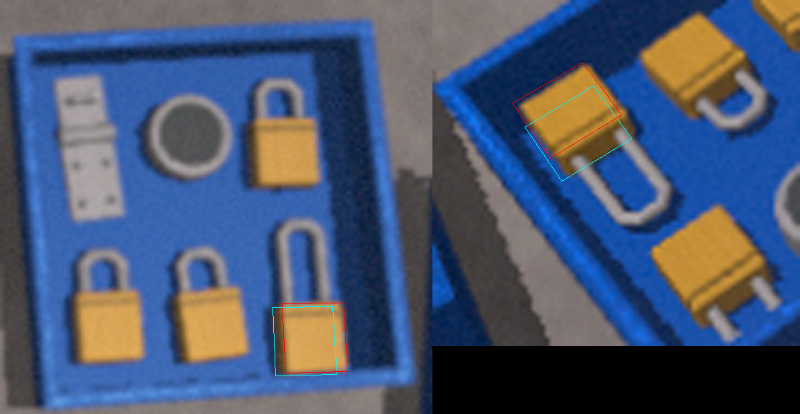

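View pics/scene_d.png

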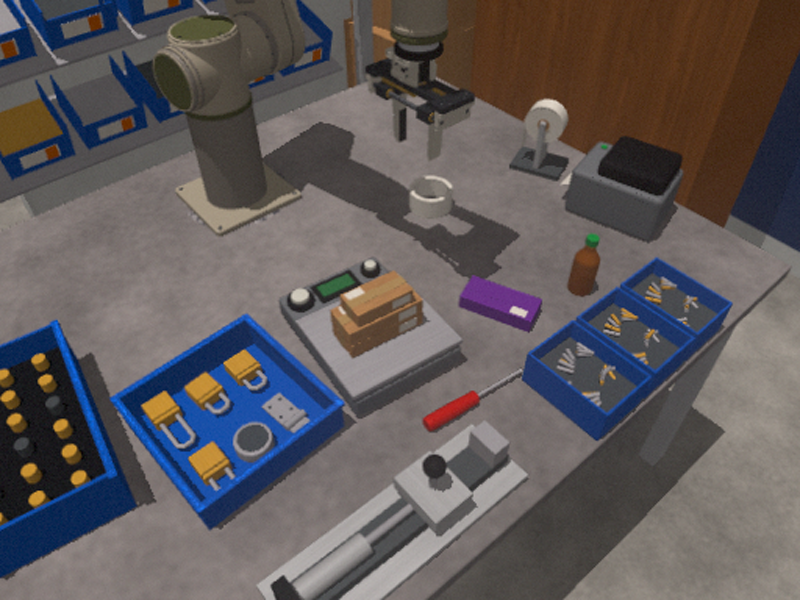

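```bash
python3 - <<'E'
from est import *
t=snapshot("top");s=snapshot("scene")
crop(t,360,190,75,60,10,"u1"); crop(s,75,235,75,60,10,"u2")
E
```

View pics/u1.png

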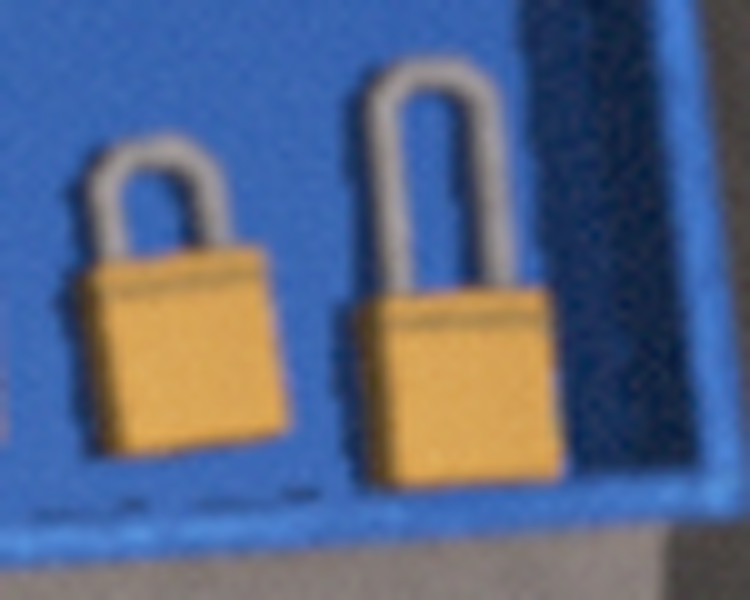

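View pics/u2.png

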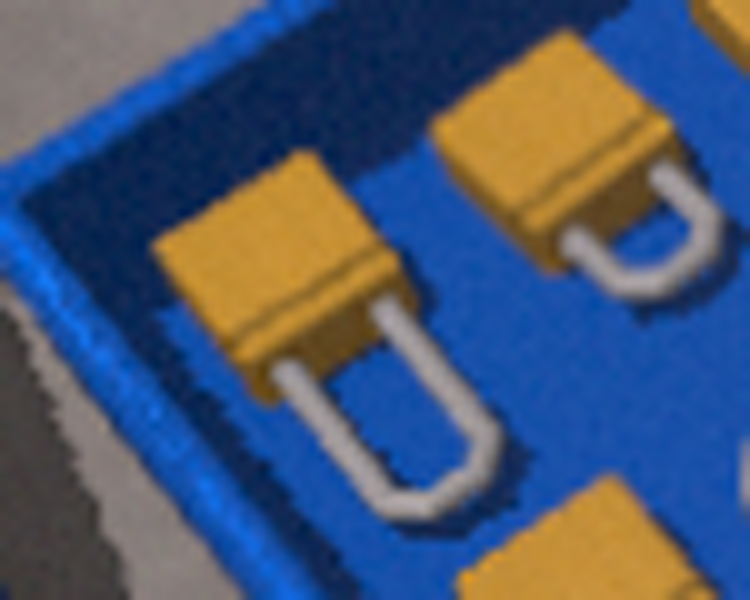

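```bash
python3 - <<'E'
from est import *
np.set_printoptions(precision=4,suppress=True)
t=snapshot("top");s=snapshot("scene")
o=(360,190,10)
print("long top-view",*fitrect(t,full([(378,297),(553,290),(563,478),(390,487)],*o),.05,.046,.028,0))
print("nb",*fitrect(t,full([(100,268),(267,248),(290,430),(122,453)],*o),.05,.046,.028,0))
o=(75,235,10)
# scene: +x is down-right; +y is up-right. TL(+x+y)=(402,262)?, (+x,-y)=(240,355),( -x,-y)=(152,245),(-x,+y)=(303,150)
print("long scene",*fitrect(s,full([(402,262),(243,360),(152,245),(303,150)],*o),.05,.046,.028,0))
E
```

```text
long top-view [ 0.4566 -0.4054  0.0368] [[ 0.6802 -0.341 ]
 [ 0.1413  0.96  ]
 [-0.815  -0.0469]
 [-0.0065 -0.5721]]
nb [ 0.466  -0.332   0.1143] [[ 1.3152  1.165 ]
 [ 0.8823 -0.1308]
 [-1.5873 -1.1332]
 [-0.6103  0.0989]]
long scene [ 0.4595 -0.4032  0.063 ] [[ 0.2282  0.3176]
 [ 1.7444 -0.8796]
 [-0.8929 -0.793 ]
 [-1.0797  1.355 ]]
```

```bash
python3 - <<'E'
from est import *
np.set_printoptions(precision=4,suppress=True)
t=snapshot("top")
crop(t,420,165,92,160,3.7,"v") if 0 else crop(t,420,165,92,150,4,"v")
for z in(0,.05,.08,.1,.12):print(z,p2w(t,[(686*.64,350*.64),(698*.64,350*.64),(705*.64,350*.64)],z)[:,:2].tolist())
E
```

```text
0 [[0.4716251135561521, -0.5053594209389353], [0.4717356234081266, -0.527170303466705], [0.4717956270572826, -0.5399690523368321]]
0.05 [[0.46598485682918556, -0.4852362196942478], [0.46609103049442513, -0.5061912865838268], [0.4661486797197639, -0.5184878380110773]]
0.08 [[0.4626007027930056, -0.47316229894743533], [0.46270427474620424, -0.4936038764540999], [0.46276051131725277, -0.5055991094156244]]
0.1 [[0.460344600102219, -0.46511301844956043], [0.4604464375807236, -0.4852122697009488], [0.46050173238224534, -0.4970066236853224]]
0.12 [[0.4580884974114323, -0.4570637379516855], [0.458188600415243, -0.47682066294779746], [0.45824295344723787, -0.4884141379550204]]
```

View pics/v.png

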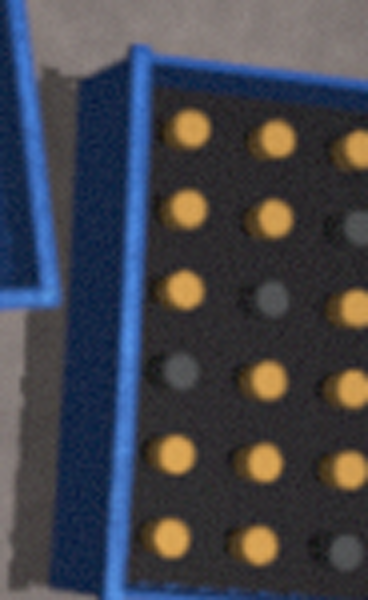

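```bash
python3 - <<'E'
from est import *
s=snapshot("scene")
crop(s,0,195,100,180,3.3,"w") if 0 else cv2.imwrite("pics/w.png",cv2.resize(s["frame"][195:384,0:100,::-1],None,fx=3,fy=3,interpolation=cv2.INTER_CUBIC))
E
```

```text
(no output)
```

View pics/w.png

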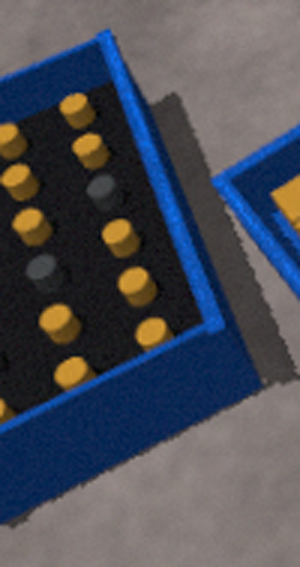

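```bash
python3 - <<'E'
from est import *
np.set_printoptions(precision=4,suppress=True)
t=snapshot("top");s=snapshot("scene")
def tri(a,b):
    d=[];c=[]
    for S,u in((t,a),(s,b)):
        p=p2w(S,[u],0.)[0];o=-S["R"].T@S["t"];v=p-o;d.append(v/np.linalg.norm(v));c.append(o)
    A=sum(np.eye(3)-np.outer(v,v) for v in d);B=sum((np.eye(3)-np.outer(v,v))@o for v,o in zip(d,c))
    X=np.linalg.solve(A,B);return X,[(w2p(S,[X])[0]-u).round(1) for S,u in((t,a),(s,b))]
F=lambda p,x,y,k:full([p],x,y,k)[0]
print("rim far",tri(F((135,45),420,165,4),F((223,328),0,195,3)))
print("base far",tri(F((79,80),420,165,4),F((262,385),0,195,3)))
print("rim near",tri(np.array((697*.64,489*.64)),F((107,32),0,195,3)))
E
```

```text
rim far (array([ 0.5835, -0.5098,  0.0972]), [array([-0.5, -0.2]), array([-0.7,  0. ])])
base far (array([ 0.5791, -0.5092,  0.0023]), [array([-0.6, -0.2]), array([-0.8,  0.1])])
rim near (array([ 0.244 , -0.4747,  0.1021]), [array([-0., -0.]), array([-0., -0.])])
```

```bash
cat >> est.py <<'E'
LY=.04; TH=np.radians(4)
def tilt(o): return (Ro.from_rotvec([-TH,0,0])*Ro.from_rotvec(o)).as_rotvec()
zt=np.array([0,-np.sin(TH),-np.cos(TH)])
def tcp(tip): return np.array(tip)-.025*zt
E
python3 - <<'E'
from est import *
for k in(0,np.pi):
    j=LY+np.pi/2+k
    q=ik(tcp([.462,-.4049,.015]),tilt(down(j))); print("pick k",k,None if q is None else np.round(q,2))
    for sgn in(1,-1):
        d=PYAW+sgn*np.pi/2; jp=j+d-LY; dv=np.array([np.cos(d),np.sin(d)])
        p=np.r_[np.array([PX+.001,PY])-.0275*dv,.188]
        q=ik(p,down(jp)); print("  place",sgn,p.round(4),None if q is None else np.round(q,2))
E
```

```text
pick k 0 [-0.77  0.31  1.67 -0.06  1.11 -2.36]
  place 1 [ 0.576  -0.0767  0.188 ] None
  place -1 [ 0.582  -0.0221  0.188 ] [-0.13  0.11  1.61 -0.    1.42 -0.02]
pick k 3.141592653589793 [-0.77  0.31  1.67 -0.06  1.11  0.78]
  place 1 [ 0.576  -0.0767  0.188 ] [-0.22  0.11  1.61 -0.    1.42 -0.11]
  place -1 [ 0.582  -0.0221  0.188 ] None
```

```bash
python3 - <<'E'
from est import *
o=tilt(down(LY+np.pi/2+np.pi))
grip(.054,40); reach([.45,-.2,.3],down(LY+np.pi/2+np.pi)); reach(tcp([.462,-.4049,.20]),o)
line_to(tcp([.462,-.4049,.075]),speed=.15); pause(.2); st("hover")
cv2.imwrite("pics/h1.png",cv2.resize(snapshot("scene")["frame"][150:384,0:230,::-1],None,fx=2.5,fy=2.5,interpolation=cv2.INTER_CUBIC))
crop(snapshot("top"),320,110,190,170,3.5,"h2")
E
```

```text
hover 41.83 [ 0.4626 -0.4037  0.1013] F [-0.3  0.3  1.3] w 0.0544
```

View pics/h1.png

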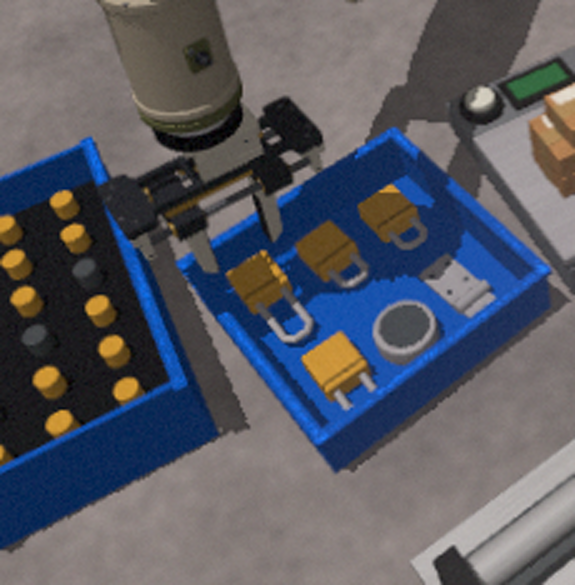

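View pics/h2.png

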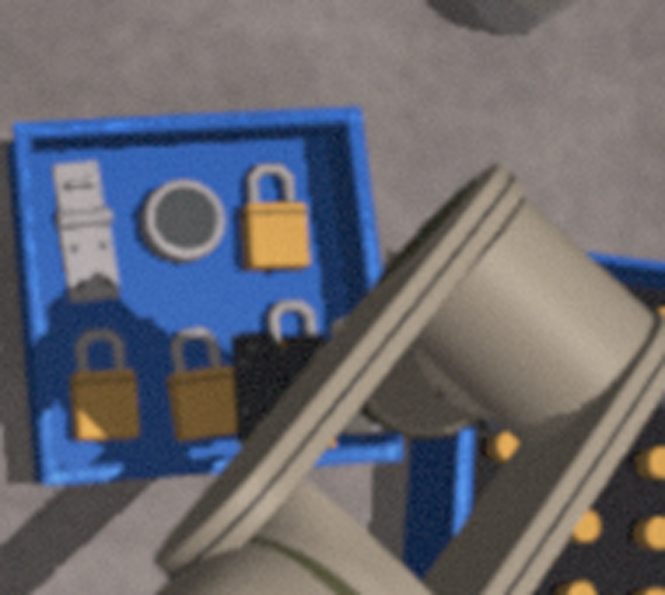

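```bash
python3 - <<'E'
from est import *
r=line_to(tcp([.462,-.4049,.016]),speed=.06,threshold=6); st("down %s"%r)
cv2.imwrite("pics/h3.png",cv2.resize(snapshot("scene")["frame"][200:330,30:180,::-1],None,fx=4,fy=4,interpolation=cv2.INTER_CUBIC))
E
```

```text
down False 43.06 [ 0.4623 -0.4035  0.0415] F [-0.4 -0.7 -0.2] w 0.0539
```

View pics/h3.png

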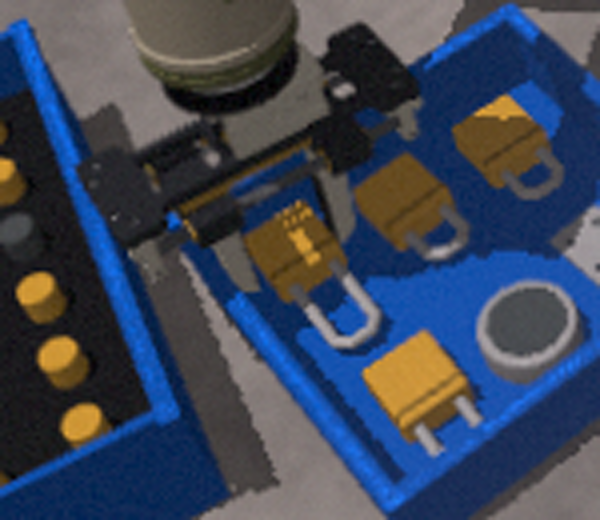

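```bash
python3 - <<'E'
from est import *
line_to(tcp([.462,-.4049,.0145]),speed=.03,threshold=6)
grip(0,45); st("grip"); line_to(tcp([.462,-.4049,.05]),speed=.06); st()
line_to(tcp([.462,-.4049,.26]),speed=.2); st("lift")
reach([.50,-.30,.33],down(LY+3*np.pi/2)); pause(.2); st()
cv2.imwrite("pics/l1.png",cv2.resize(snapshot("scene")["frame"][60:330,0:300,::-1],None,fx=2.2,fy=2.2,interpolation=cv2.INTER_CUBIC))
cv2.imwrite("pics/l2.png",cv2.resize(snapshot("top")["frame"][100:300,230:500,::-1],None,fx=2.8,fy=2.8,interpolation=cv2.INTER_CUBIC))
E
```

```text
grip 43.68 [ 0.462  -0.4029  0.0394] F [-0.4  1.2  1.3] w 0.0457
 44.42 [ 0.4619 -0.4031  0.0749] F [ 0.   0.9 -2.8] w 0.046
lift 45.62 [ 0.4615 -0.4026  0.283 ] F [-0.2 -0.8 -2.8] w 0.0457
 46.38 [ 0.4993 -0.3005  0.3287] F [-0.4 -0.1 -2.9] w 0.046
```

View pics/l1.png

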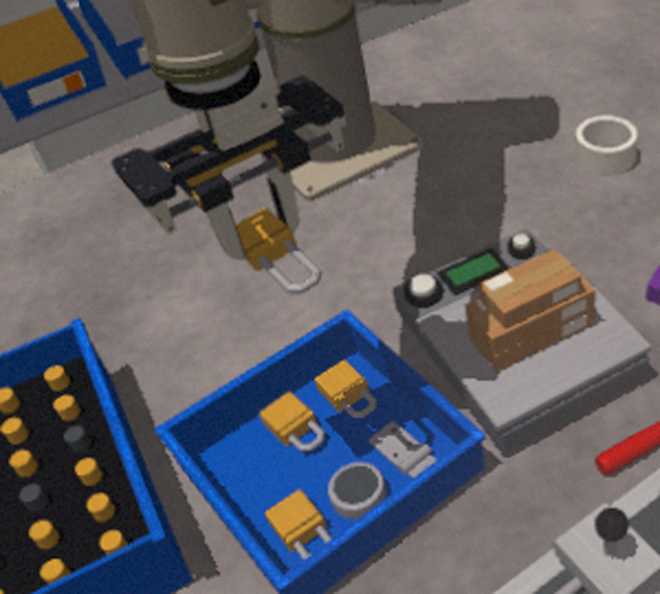

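View pics/l2.png

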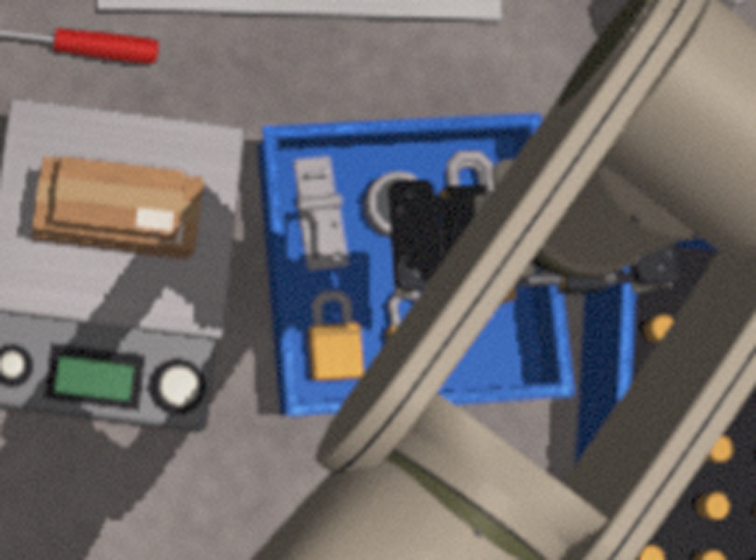

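```bash
python3 - <<'E'
from est import *
d=PYAW+np.pi/2; jp=3*np.pi/2+d; dv=np.array([np.cos(d),np.sin(d)])
p=np.array([PX+.0010,PY])-.0275*dv
reach([*p,.30],down(jp)); line_to([*p,.20],speed=.15); pause(.1)
r=line_to([*p,.183],speed=.02,threshold=4); st("placed %s"%r)
shots("e0")
grip(.062); line_to([*p,.30],speed=.15); st()
grip(0,20); reach([.40,-.25,.3],down(np.pi/2+PYAW)); shots("e")
lk=np.array([PX+.001,PY]); b=[box(PX+.001,PY,PYAW-np.pi/2,.124,.105,.056,.028),box(*(lk-.0315*dv),d,.152,.05,.046,.024)]
overlay(snapshot("top"),b,220,130,105,120,5,"e1")
overlay(snapshot("scene"),b,180,110,135,150,4,"e2")
E
```

```text
placed True 48.94 [ 0.576  -0.0767  0.1888] F [-0.7  0.4  4.5] w 0.0458
 50.46 [ 0.5756 -0.0766  0.2988] F [-0.4 -0.  -0.5] w 0.0623
```

View pics/e1.png

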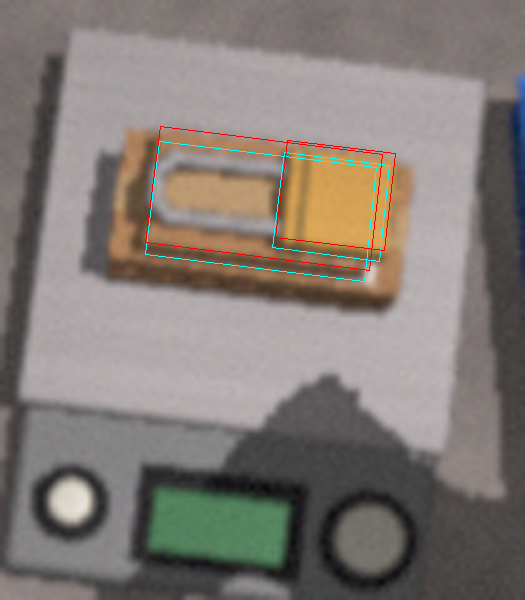

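View pics/e2.png

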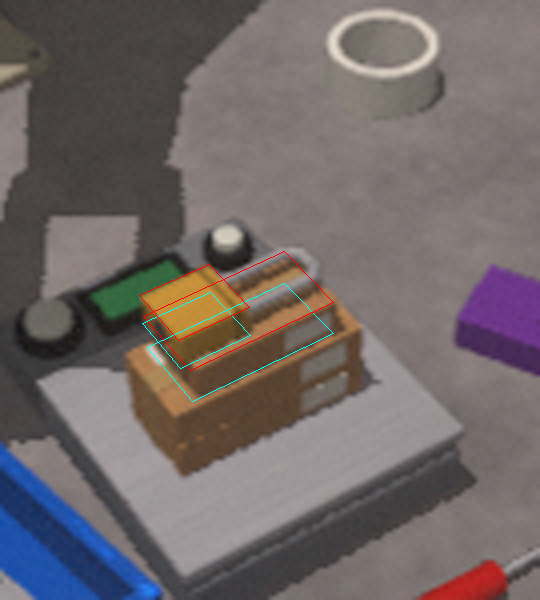

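View pics/scene_e.png

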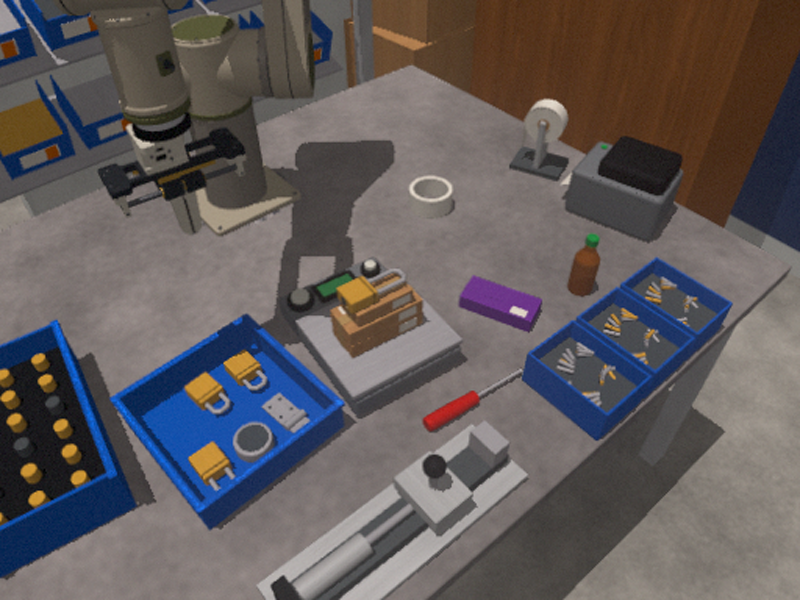

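```bash
python3 - <<'E'
from est import *
x,y=.4283,-.1053
go([x,y,.2],np.pi/2+PYAW); line_to([x,y,.1],speed=.15)
for z in(.096,.093,.090,.0885,.0875,.0865,.0855):
    line_to([x,y,z],speed=.03); o=get_obs(); print(z,o["ee_pos"].round(4),o["force"].round(1))
    if o["force"][2]>12: break
pause(.3)
line_to([x,y,.2],speed=.15); reach([.35,-.28,.3],down(np.pi/2+PYAW)); st(); pause(.5); shots("f")
E
```

```text
0.096 [ 0.4286 -0.1054  0.0964] [-0.5 -0.2 -0.5]
0.093 [ 0.4286 -0.1054  0.0932] [ 0.7 -0.7  1.5]
0.09 [ 0.4286 -0.1054  0.0902] [ 1.6 -0.   3.2]
0.0885 [ 0.4287 -0.1054  0.0892] [-1.1  0.8  9.6]
0.0875 [ 0.4288 -0.1055  0.089 ] [-4.5  2.  17. ]
 62.67 [ 0.35   -0.2799  0.2999] F [-0.1 -0.6  0.3] w 0.0004
```

View pics/scene_f.png

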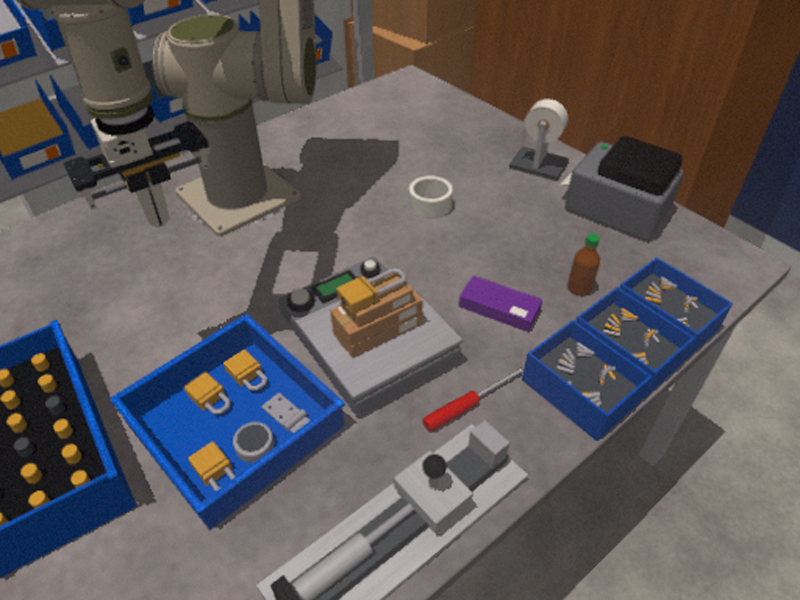

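View pics/top_f.png

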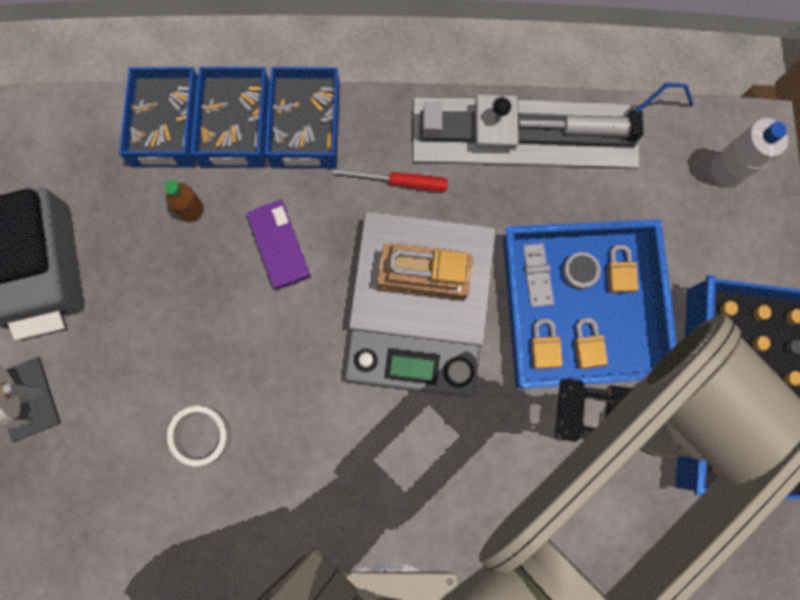

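The stack stands with the long-shackle lock on top (about (425,265) in the top view). The other five fittings are in the bin, and the tape, screwdriver, bottle and purple box are where they were.

```bash
python3 - <<'E'
from plant import *
print(finish_job())
E
```

```text
the job is handed in; nothing more can be done
None
```

I finished the job and handed it in at about 63 s of the 210 s allowed; no verdict is reported.

- **Zero key:** I pressed it fully before loading the scale. I pressed it twice with the pan empty. On the second press I checked the force against travel, and it showed about 5 mm of spring and then a hard stop.
- **Column:** only three cartons were there, two long and one short. They stand on the pan centre, long, long, then short, with their long sides along the scale's front edge. After each one, overlays in both cameras matched the planned position to about 1–2 mm.
- **Padlock:** a taller bin next to the blue one left little room, so I gripped the padlock with the tool tilted 4°. It lies flat and centred on the top carton, within about 1–2 mm by eye in the overlay. The other locks weren't touched.
- **Print key:** I pressed it to its hard stop at 17 N with the whole order on the scale, then moved the arm clear.
- **Last checks:** the final pictures show the column standing, the other five items in the bin, and the tape, screwdriver, bottle and purple look-alike where they were. The two cameras disagreed by 2–3 mm on where the padlock lay in the bin, so I used a value between them. I saw no sign of anything being knocked aside. No check failed.

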